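# Trace the bone model's condyle with the navigation pointer

## Robot

A 7-joint arm with a two-finger parallel gripper is mounted at the origin on the work surface. World frame = base frame: x ahead of the robot, y to its left, z up, the work surface at z = 0. Lengths are in mm, angles in rad, forces in N, time in s.
With the tool pointing down it reaches from about 400 to 850 mm from the base axis. Payload 10.4 kg.
Tool frame: the origin (TCP) lies on the centre line of the jaws, within the pads' length; the fingertips stand 14 mm ahead of it and the grasp point (between the pads) lies 5 mm behind it; z points along the fingers, y is the direction in which the jaws open and shut (so a half turn about z gives the same grasp; the last joint's range is limited). The gripper opens to 87 mm and grips with 3 to 60 N. Pads are 19 mm wide; open, the fingers measure 117 mm over their backs; the gripper's body (75 mm by 190 mm) begins 51 mm behind the grasp point.
Start: joints at [1.192, 0.332, -0.065, 1.46, 0.022, 1.35, -0.088], TCP at [217.735, -585.869, 236.576] pointing down, gripper open.
Joint ranges: [-2.6, 2.6], [-0.5, 2.12], [-1.47, 1.34], [0.16, 2.42], [-1.27, 4.41], [0.06, 2.06], [-2.6, 2.6]. Speed limits (rad/s): [2.22, 2.22, 2.79, 2.79, 3.14, 3.14, 3.14].

## Interface

Orientations are given as a unit quaternion [x, y, z, w].
In Python, from rig import env gives the robot as it stands. Calls block until the motion is done:
- env.move_to(position, orientation): joint-space move of the TCP to a pose.
- env.move_l(position, vel=150, orientation=None): straight line of the TCP; orientation=None keeps the orientation; vel is the mean speed in mm/s.
- env.set_joints(angles): joint-space move.
- env.release() and env.clamp(strength=None): open the fingers fully, or close them until they stop; strength is the grip in N (None keeps the last).
- env.hold(seconds).
- env.ik(position, orientation): joint angles nearest the present ones, or None.
- env.get_state(): the state.
- env.get_image(name): name is "scene" or "top"; returns a dict with "image" (400x640x3 uint8, blue, green, red), "fx", "fy", "cx", "cy" (pixels), "world_to_cam" (4x4, takes a point from world to camera coordinates). Camera axes: x right, y down, z forward; pixel columns grow to the right and rows downward; lengths in mm; the calibration is good to about 2 mm. A picture is of the moment at which its call begins. There is no depth.
A pose or a line that the arm cannot do raises env.MotionError and nothing moves.
- env.close_job(): hands the job in, once; it reports no verdict.
The state is a dict: "clock": time; "joint_positions": joint angles; "dq": joint speeds; "joint_torque": joint torques, N m; "position": TCP position; "tcp_rot": TCP orientation; "contact_force": force on the tool from outside, world axes, zero at the start; "wrist_torque": the same for the moment, N m; "grip_width": finger opening in mm.
Only numpy, scipy, OpenCV 4.12 (cv2) and the standard library are available. Lean on these libraries where they do the work, as an engineer would, in place of code of your own. Each camera call takes 0.05 s, during which the arm holds its last target. There are 200 camera calls.

## Task

Take the navigation pointer out of its stand and trace the marked condyle of the bone model in the vise: bring the ball tip down gently on the blue dot, draw it along the pencil line over the curve to the red dot in one unbroken stroke, always in contact and pressing with only a few newtons, and lift it away there. Then put the pointer back upright and fully home in its stand, let go of it, and leave the other things on the table where they are.

Things in the scene. Friction and masses are not known exactly. Their poses are not given: they have to be found in the camera images.
- pointer: Navigation pointer, 120 g, upright in its stand. Origin: centre of the underside of its steel collar (26 mm across, 6 mm thick), which rests on the stand; z runs up the handle. Below the collar a 10 mm shank, tapering from 35 mm down, ends in a ball tip. A flat frame with four grey marker balls stands out to +x, 12 to 110 mm from the axis, 12 mm below to 66 mm above the origin, 13 mm thick.
- grip (a point): Where to grip the pointer: on the axis of its black flat-sided handle, 38 mm above the pointer's origin. The handle is 18 mm wide along the pointer's y (close the fingers across this) and 24 mm along x, and runs from 6 to 68 mm above the origin.
- tip (a point): Centre of the pointer's steel ball tip (ball radius 3 mm), on its axis 58 mm below the pointer's origin.
- stand: White pointer stand, fixed to the table: a 56 x 56 mm block 65 mm high on a 90 x 92 mm foot 12 mm high. Origin: centre of its underside, z up.
- stand_hole (a point): Centre of the mouth of the stand's upright hole, in its top face 65 mm above the table. The hole is 14 mm across and goes right through. With the pointer fully home its origin lies at this point.
- vise: Bone vise fixed to the table: base 150 mm (x) by 110 mm (y), screw and bar reaching to 103 mm on -x. Origin: centre of the base's underside, z up. It holds a cream femur model, two condyles up, rounded runners with crests at x = +21 and -21 mm. The one at +x is marked: a dark pencil line along its crest from a blue dot at the front (-y) over the top to a red dot at the back (+y).
- condyle (a point): Nominal centre of the marked condyle's outline, a point of the vise (x +21, y 0, z 110 mm; its axes). Seen along x the outline is a circle of radius 36 mm about it, with the dots 42 degrees before and after the top. The model was put in by hand and is NOT measured: the real circle and dots lie up to 8 mm higher or lower and up to 4 mm to -y or +y of this; x is true.
- jaws (a point): Middle of the vise's jaws, level with their tops, 66 mm above the table. Their rubber lining lets the bone model sink about 1 mm for each 7 N pressed down on it and hardly move sideways. The condyle is rounded across with radius 14 mm; ball and bone are smooth (friction 0.2 to 0.3). Keep the pointer's push on the bone well under 10 N at all times.
- tub: Clear plastic tub 130 x 200 x 60 mm with an egg in a rubber ring, to be left alone. Origin: centre of the underside.
- driver: Dark red pistol-shaped needle driver lying on its side, about 130 x 130 x 48 mm, to be left alone. Origin: on the table below the barrel where the handle joins it.
- red_cap: Red plastic cap 28 mm across, 24 mm high, to be left alone. Origin: centre of the underside.
- needle_hub: Pink and yellow needle hub 34 mm across its wings and 34 mm high, to be left alone. Origin: centre of the underside.
- foam_block: Tan foam block 75 x 45 x 28 mm, to be left alone. Origin: centre of the underside.
- syringe: Empty white syringe lying along its y, 122 mm long, 34 mm wide at the flange and 26 mm high, to be left alone. Origin: on the table under its middle.
- tape_roll: White tape roll 72 mm across, 24 mm high, to be left alone. Origin: centre of the underside.

How it is judged (in metres and radians):
On the way, in this order (a step that is already met when the one before it is completed fails the run):
1. the ball tip rests on the front of the marked condyle, at the blue dot (contact force between pointer and vise above 0.3 N and x of tip in the frame of vise between 0.012 and 0.03 m and y of tip in the frame of vise between -0.034 and -0.019 m and z of tip in the frame of vise between 0.117 and 0.162 m), for 0.2 s.
2. in contact on the rise of the curve (contact force between pointer and vise above 0.3 N and x of tip in the frame of vise between 0.012 and 0.03 m and y of tip in the frame of vise between -0.015 and -0.007 m and z of tip in the frame of vise between 0.117 and 0.162 m), for 0.04 s.
3. in contact at the crest (contact force between pointer and vise above 0.3 N and x of tip in the frame of vise between 0.012 and 0.03 m and y of tip in the frame of vise between -0.004 and 0.004 m and z of tip in the frame of vise between 0.117 and 0.162 m), for 0.04 s.
4. in contact beyond the crest (contact force between pointer and vise above 0.3 N and x of tip in the frame of vise between 0.012 and 0.03 m and y of tip in the frame of vise between 0.007 and 0.015 m and z of tip in the frame of vise between 0.117 and 0.162 m), for 0.04 s.
5. in contact at the back of the condyle, at the red dot (contact force between pointer and vise above 0.3 N and x of tip in the frame of vise between 0.012 and 0.03 m and y of tip in the frame of vise between 0.019 and 0.034 m and z of tip in the frame of vise between 0.117 and 0.162 m), for 0.1 s.
At the end, for the whole second after the job is handed in: The pointer stands in the hole of its stand, collar down on the block (its origin within 5 mm of the hole's mouth, within 6 degrees of upright), at rest and released (distance between pointer and stand_hole below 0.005 m and angle between pointer's own z axis and vertical below 0.1 rad and linear speed of pointer below 0.02 m/s and contact force between the fingers and pointer below 0.05 N); the robot touches nothing.
It fails at once if the pointer presses on the bone model or vise with more than 10 N (contact force between pointer and vise above 10 N).
It fails at once if the tip is low over the middle of the marked line without touching it: lifted off in mid-stroke, or not brought down at an end (x of tip in the frame of vise between 0.009 and 0.033 m and y of tip in the frame of vise between -0.017 and 0.017 m and z of tip in the frame of vise between 0.1 and 0.17 m and contact force between pointer and vise below 0.02 N).
It fails at once if another thing on the table is shifted by more than 20 mm (distance of any of tub, driver, red_cap, needle_hub, foam_block, syringe, tape_roll from where it was at the start of the episode above 0.02 m).
It also fails if it takes over 72 s, if anything falls off the work surface, if the arm or the gripper's body presses on something with over 40 N, if the wrist force passes 120 N, or if a joint passes its speed limit or range.

## Working session

There is one attempt and no reset: what is moved stays moved. The work goes in short steps, each a Python script; the robot and the scene stay as the last script left them, time stands still between calls to the robot, and variables do not carry over. Pictures are saved under pics/ and viewed, about 8 in all and at most 12, crops included, and the job is handed in when it is done.

```bash
ls; mkdir -p pics
python3 - <<'E'
from rig import env
import cv2, numpy as np
for n in("scene","top"):
    d=env.get_image(n); cv2.imwrite(f"pics/{n}0.png",d["image"]); print(n,d["fx"],d["fy"],d["cx"],d["cy"],np.round(d["world_to_cam"],4).tolist())
s=env.get_state(); print(s)
E
```

```text
pics
scene 449.18083758871427 449.18083758871427 318.323126629185 198.6967824249169 [[-0.0836, 0.9965, 0.0074, 34.7], [0.7636, 0.0688, -0.642, -391.0928], [-0.6402, -0.048, -0.7667, 1824.5228], [0.0, 0.0, 0.0, 1.0]]
top 448.15160489663276 448.15160489663276 317.56440405896825 194.27935992326485 [[-0.027, -0.9996, 0.0057, 28.8193], [-0.9915, 0.0261, -0.1273, 602.7983], [0.1271, -0.0091, -0.9918, 1222.334], [0.0, 0.0, 0.0, 1.0]]
{'clock': 0.1, 'joint_positions': array([ 1.19240286,  0.33277184, -0.06470113,  1.46085006,  0.02159556,
        1.34987682, -0.08853797]), 'dq': array([ 0.00014984, -0.00198267,  0.00065115, -0.00212045, -0.00087271,
       -0.00031829, -0.00170307]), 'joint_torque': array([ 1.58505369e-03, -6.24548435e+01,  2.51035939e-02, -3.90714169e+01,
       -6.12741220e-02,  3.66235035e-02,  4.67553787e-05]), 'position': array([ 217.59832859, -585.55831154,  235.85995653]), 'tcp_rot': array([ 9.84219548e-01,  1.76950601e-01, -1.31503035e-04, -5.90986985e-04]), 'contact_force': array([-0.29146846, -0.10688888, -0.20846816]), 'wrist_torque': array([0.06583197, 0.00679399, 0.02265128]), 'grip_width': 86.9491949671137}
```

View pics/scene0.png

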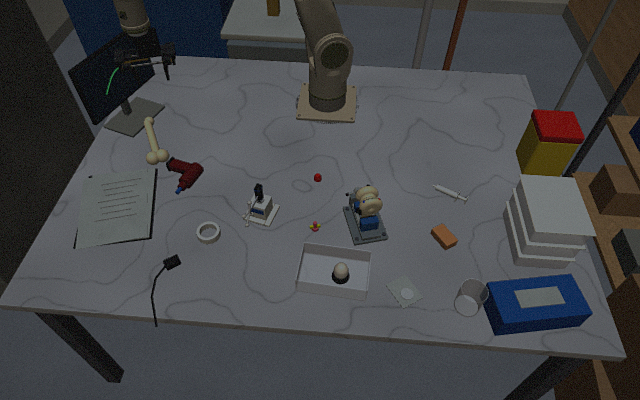

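View pics/top0.png

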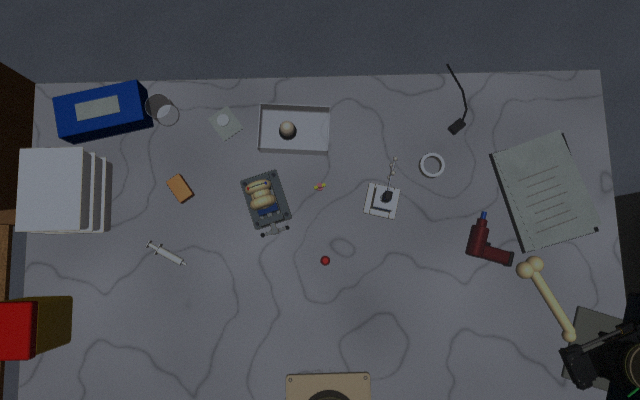

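Run:
```python
import cv2, numpy as np
s=cv2.imread("pics/scene0.png");t=cv2.imread("pics/top0.png")
def c(i,x,y,w=66,h=50): return cv2.resize(i[y:y+h,x:x+w],(400,300),interpolation=cv2.INTER_CUBIC)
o=np.vstack([np.hstack([c(t,232,160,100,75),c(t,350,150,100,75)]),np.hstack([c(s,335,176,72,72*3//4+0),c(s,228,176)])])
o=cv2.convertScaleAbs(o,alpha=1.5)
cv2.imwrite("pics/tile.png",o)
```

```text
(no output)
```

View pics/tile.png

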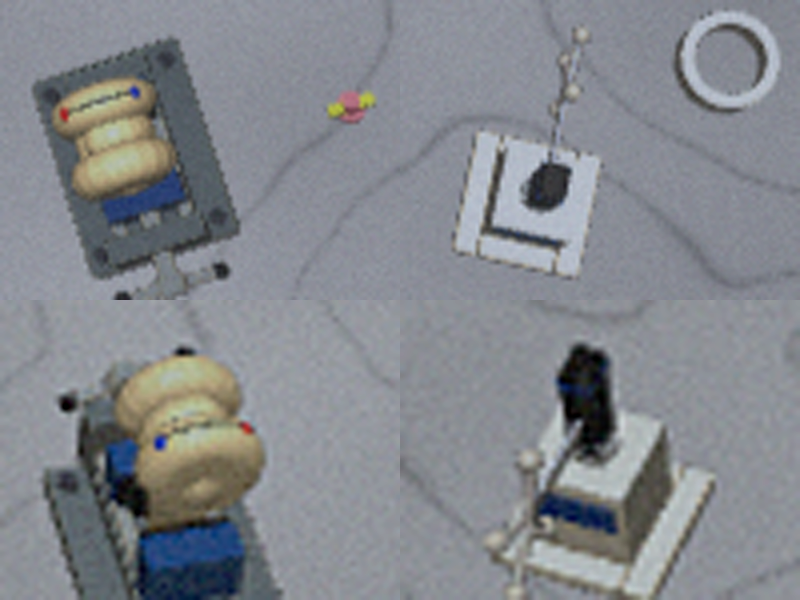

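```bash
cat > h.py <<'E'
import cv2, numpy as np
I={n:cv2.imread(f"pics/{n}0.png") for n in("scene","top")}
K={"scene":(449.18,318.323,198.697),"top":(448.152,317.564,194.279)}
W={"scene":np.array([[-0.0836,0.9965,0.0074,34.7],[0.7636,0.0688,-0.642,-391.0928],[-0.6402,-0.048,-0.7667,1824.5228]]),
"top":np.array([[-0.027,-0.9996,0.0057,28.8193],[-0.9915,0.0261,-0.1273,602.7983],[0.1271,-0.0091,-0.9918,1222.334]])}
def ray(n,p):
    f,cx,cy=K[n];R,t=W[n][:,:3],W[n][:,3]
    d=R.T@np.array([(p[0]-cx)/f,(p[1]-cy)/f,1]);return -R.T@t,d/np.linalg.norm(d)
def plane(n,p,z):
    c,d=ray(n,p);return c+d*(z-c[2])/d[2]
def tri(ps,pt):
    (a,u),(b,v)=ray("scene",ps),ray("top",pt)
    k=np.linalg.lstsq(np.c_[u,-v],b-a,rcond=None)[0];P,Q=a+k[0]*u,b+k[1]*v
    return (P+Q)/2,np.linalg.norm(P-Q)
def cen(w):
    y,x=np.nonzero(w>0);w=w[y,x];return np.array([(x*w).sum(),(y*w).sum()])/w.sum()
E
cat > m.py <<'E'
from h import *
np.set_printoptions(precision=1,suppress=True)
def dot(n,x,y,kind,r=5):
    m=np.zeros((400,640)); i=I[n][y-r:y+r+1,x-r:x+r+1].astype(float);b,g,rr=i[...,0],i[...,1],i[...,2]
    w=(b-np.maximum(g,rr)) if kind=="b" else rr-2.0*g+0
    w=np.clip(w-(0.25*w.max()),0,None);m[y-r:y+r+1,x-r:x+r+1]=w;return cen(m)
P={}
for k,s,t in(("b",(364,201),(266,183)),("r",(379,199),(248,189))):
    a,b=dot("scene",*s,k,3),dot("top",*t,k,3);P[k],e=tri(a,b);print(k,a,b,P[k],"gap",e)
d=P["r"]-P["b"];print("dist",np.linalg.norm(d),"yaw of vise from dots",np.degrees(np.arctan2(-d[0],d[1])))
def roi(n,f,x0,y0,x1,y1):
    m=np.zeros((400,640),np.uint8);i=I[n].astype(int)[y0:y1,x0:x1];m[y0:y1,x0:x1]=f(i)*255;return m
g=I["top"]
bg=g[225:235,300:320].reshape(-1,3).mean(0);print("bg",bg,"stand",g[211,385],g[190,385],"vise",g[186,283],"handle",g[196,386])
m=roi("top",lambda i:(i.max(2)<0.72*bg.mean()),232,165,296,232);m=cv2.morphologyEx(m,cv2.MORPH_OPEN,np.ones((3,3)))
c=max(cv2.findContours(m,0,2)[0],key=cv2.contourArea);r=cv2.minAreaRect(c);bx=[plane("top",p,12) for p in cv2.boxPoints(r)]
print("vise rect",r,np.array(bx)[:,:2],"centre",np.mean(bx,0))
m=roi("top",lambda i:(i.min(2)>1.2*bg.mean()),355,175,405,225)
c=max(cv2.findContours(m,0,2)[0],key=cv2.contourArea);r=cv2.minAreaRect(c);bx=[plane("top",p,12) for p in cv2.boxPoints(r)]
print("stand rect",r,np.array(bx)[:,:2],"centre",np.mean(bx,0))
for n,a in(("top",(376,183,398,208)),("scene",(250,180,268,205))):
    m=roi(n,lambda i:(i.max(2)<0.35*bg.mean()),*a)
    c=max(cv2.findContours(m,0,2)[0],key=cv2.contourArea);M=cv2.moments(c);p=(M["m10"]/M["m00"],M["m01"]/M["m00"])
    print(n,"handle",p,cv2.contourArea(c),cv2.boundingRect(c),plane(n,p,102))
# balls of the frame, tile positions
for q in((580,35),(563,60),(573,92),(555,110)): 
    p=(350+(q[0]-400)/4,150+q[1]/4);print("ball",p,plane("top",p,90))
E
python3 m.py
```

```text
b [363.3 201.3] [265.2 182.5] [624.9 148.6 138.2] gap 0.20712371107652955
r [379.  198.7] [247.7 188.4] [610.8 194.2 138.1] gap 0.15945358899228962
dist 47.743530191462696 yaw of vise from dots 17.23984301926418
bg [102.7  96.   93.5] stand [70 67 66] [96 89 83] vise [98 92 89] handle [42 38 40]
vise rect ((265.7435302734375, 199.1910858154297), (51.82319259643555, 38.594215393066406), 72.4075698852539) [[653.2 236.2]
 [684.5 129.8]
 [540.3  87.3]
 [509.9 192.4]] centre [597.  161.4  12. ]
stand rect ((381.5705871582031, 200.18235778808594), (31.12952423095703, 29.177152633666992), 12.528807640075684) [[ 555.  -116.7]
 [ 636.8 -138.3]
 [ 614.9 -225. ]
 [ 533.3 -202.8]] centre [ 585.  -170.7   12. ]
top handle (384.13888888888886, 197.2222222222222) 12.0 (382, 193, 7, 9) [ 582.6 -164.2  102. ]
scene handle (258.38853503184714, 191.57324840764332) 78.5 (254, 184, 9, 18) [ 584.7 -171.4  102. ]
ball (395.0, 158.75) [ 688.9 -200.6   90. ]
ball (390.75, 165.0) [ 671.8 -188.2   90. ]
ball (393.25, 173.0) [ 649.6 -193.9   90. ]
ball (388.75, 177.5) [ 637.5 -181.1   90. ]
```

Run:
```python
from h import *
np.set_printoptions(precision=1,suppress=True)
S=[(228+x/6.06,176+(y-300)/6.06) for x,y in((528,460),(498,542),(515,592),(545,525))]
T=[(350+(x-400)/4,150+y/4) for x,y in((580,35),(563,60),(573,92),(555,110))]
for i,s in enumerate(S):
  for j,t in enumerate(T):
    P,e=tri(s,t)
    if e<9 and 45<P[2]<140: print(i,j,P,e,"yaw",np.degrees(np.arctan2(P[1]+171,P[0]-584.7)),"r",np.hypot(P[1]+171,P[0]-584.7))
for th in(45,52,60):
  for n,(x0,y0,x1,y1) in(("top",(376,183,396,207)),("scene",(250,180,268,206))):
    m=np.zeros((400,640),np.uint8);m[y0:y1,x0:x1]=(I[n][y0:y1,x0:x1].max(2)<th)*255
    c=max(cv2.findContours(m,0,2)[0],key=cv2.contourArea);r=cv2.minAreaRect(c);print(th,n,r,cv2.boundingRect(c),plane(n,r[0],102))
```

```text
45 top ((386.5, 196.0), (10.0, 9.0), 90.0) (382, 191, 10, 11) [ 585.7 -170.7  102. ]
45 scene ((258.2099914550781, 192.97000122070312), (18.384777069091797, 7.778174877166748), 81.8698959350586) (254, 184, 9, 19) [ 590.3 -171.   102. ]
52 top ((386.5, 196.0), (10.0, 9.0), 90.0) (382, 191, 10, 11) [ 585.7 -170.7  102. ]
52 scene ((258.0, 193.0), (18.0, 8.0), 90.0) (254, 184, 9, 19) [ 590.5 -171.6  102. ]
60 top ((386.61541748046875, 195.92308044433594), (9.41357421875, 11.7669677734375), 11.309932708740234) (381, 190, 12, 12) [ 585.9 -171.   102. ]
60 scene ((258.0, 192.5), (8.0, 19.0), 0.0) (254, 183, 9, 20) [ 588.5 -171.9  102. ]
```

Run:
```python
from h import *
np.set_printoptions(precision=1,suppress=True)
S=[(228+(x-400)/6.06,176+(y-300)/6.06) for x,y in((528,460),(498,542),(515,592),(545,525))]
T=[(350+(x-400)/4,150+y/4) for x,y in((580,35),(563,60),(573,92),(555,110))]
for i,s in enumerate(S):
  for j,t in enumerate(T):
    P,e=tri(s,t)
    if e<9 and 45<P[2]<140: print(i,j,P,e,"yaw",np.degrees(np.arctan2(P[1]+171,P[0]-585.7)),"r",np.hypot(P[1]+171,P[0]-585.7))
from rig import env
for yaw in(-12,-16,-20):
  for f in (0,180):
    a=np.radians(yaw+f)/2;q=[np.cos(a),np.sin(a),0,0]
    for p in((586,-171,98),(618,171,230)): 
        j=env.ik(p,q);print(yaw,f,p,None if j is None else np.round(j,2))
```

```text
0 2 [ 644.3 -187.8  120.2] 1.2665501434550814 yaw -15.971626001634213 r 60.97532225110158
1 0 [ 685.3 -196.6  106.6] 1.725637077347144 yaw -14.411676467736983 r 102.881466710169
1 2 [ 654.4 -202.5   65.1] 8.110175000596836 yaw -24.671470581719582 r 75.56099059403378
2 1 [ 678.2 -194.3   56.8] 0.48013543233206224 yaw -14.133604788034669 r 95.38683860645273
3 3 [ 641.5 -185.2   65.4] 0.18582891225362086 yaw -14.285855435463493 r 57.59821118753533
-12 0 (586, -171, 98) [ 0.5  0.4 -0.4  1.6  0.2  1.1 -1.7]
-12 0 (618, 171, 230) [ 0.3  0.6 -1.   1.4  0.5  1.4 -2.4]
-12 180 (586, -171, 98) [ 0.7  0.5 -0.6  1.6  0.3  1.1  1.4]
-12 180 (618, 171, 230) [ 0.4  0.6 -1.1  1.4  0.5  1.5  0.7]
-16 0 (586, -171, 98) [ 0.5  0.4 -0.4  1.6  0.2  1.1 -1.8]
-16 0 (618, 171, 230) [ 0.3  0.5 -0.9  1.4  0.4  1.4 -2.5]
-16 180 (586, -171, 98) [ 0.7  0.5 -0.6  1.6  0.3  1.1  1.3]
-16 180 (618, 171, 230) [ 0.4  0.6 -1.1  1.4  0.5  1.5  0.6]
-20 0 (586, -171, 98) [ 0.5  0.4 -0.3  1.6  0.2  1.1 -1.8]
-20 0 (618, 171, 230) [ 0.3  0.5 -0.9  1.4  0.4  1.4 -2.5]
-20 180 (586, -171, 98) [ 0.7  0.5 -0.6  1.6  0.3  1.1  1.2]
-20 180 (618, 171, 230) [ 0.4  0.6 -1.1  1.4  0.5  1.5  0.6]
```

```bash
cat >> h.py <<'E'
def q(deg):
    a=np.radians(deg)/2;return [np.cos(a),np.sin(a),0,0]
QP,QV=q(165.3),q(196.6)
E
python3 - <<'E'
from rig import env
from h import *
np.set_printoptions(precision=2,suppress=True)
def rep(l):
    s=env.get_state();print(l,s["clock"],s["position"],s["contact_force"],s["wrist_torque"],s["grip_width"])
print(env.ik((618,171,230),QV))
env.move_to([586,-171,200],QP);rep("above")
env.move_l([586,-171,98],vel=120);rep("down")
for n in("scene","top"): cv2.imwrite(f"pics/{n}1.png",env.get_image(n)["image"])
E
python3 - <<'E'
import cv2,numpy as np
s=cv2.imread("pics/scene1.png");t=cv2.imread("pics/top1.png")
c=lambda i,x,y:cv2.resize(i[y:y+75,x:x+100],(400,300),interpolation=cv2.INTER_CUBIC)
cv2.imwrite("pics/t1.png",cv2.convertScaleAbs(np.hstack([c(s,210,155),c(t,340,150)]),alpha=1.5))
E
```

```text
[ 0.38  0.59 -1.06  1.38  0.51  1.46  1.2 ]
above 2.1 [ 585.71 -172.33  199.92] [ 0.38 -0.58  0.64] [ 0.05 -0.16  0.01] 86.82829047514153
down 3.1 [ 586.54 -171.08   98.85] [ 0.75 -0.87  0.68] [ 0.09 -0.16 -0.01] 86.9885472788949
```

View pics/t1.png

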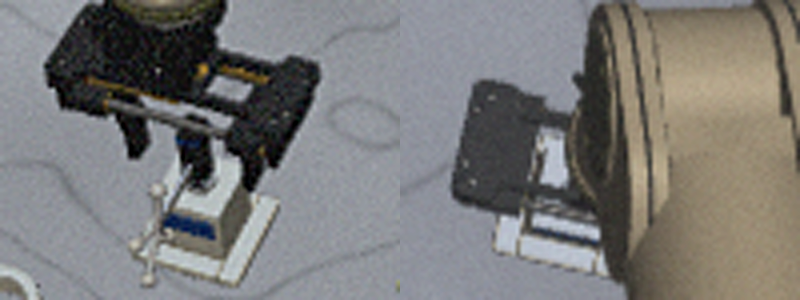

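The handle sits centrally between the fingers (scene crop, about (195,150)) and the frame is clear of them. I'll clamp now.

Run:
```python
from rig import env
from h import *
np.set_printoptions(precision=2,suppress=True)
def rep(l):
    s=env.get_state();print(l,s["clock"],s["position"],s["contact_force"],s["wrist_torque"],s["grip_width"])
env.hold(.2);rep("pre");env.clamp(10);rep("c10");env.clamp(60);env.hold(.2);rep("c60")
env.hold(.2);rep("c60")
```

```text
pre 3.4 [ 586.2  -171.11   98.43] [-0.34 -0.2  -0.17] [ 0.04 -0.13 -0.01] 86.95507105771183
c10 4.5167 [ 586.03 -170.93   97.98] [ 0.53  0.49 -0.89] [ 0.22 -0.19  0.03] 18.247280878327746
c60 4.9333 [ 586.01 -170.92   97.99] [ 0.07  0.57 -0.32] [ 0.18 -0.17  0.03] 17.693684561507002
c60 5.1333 [ 586.01 -170.99   98.02] [ 0.07  1.18 -0.19] [ 0.18 -0.2  -0.01] 17.467646572208636
```

```bash
cat >> h.py <<'E'
MID=np.array([617.9,171.4]);ZC=111.4;UX=np.array([np.cos(np.radians(16.6)),np.sin(np.radians(16.6))]);UY=np.array([-UX[1],UX[0]])
def tcp(y,z): # TCP for tip at y along stroke from MID, tip height z
    return [*(MID+UY*y),z+91]
E
python3 - <<'E'
from rig import env
from h import *
np.set_printoptions(precision=2,suppress=True)
def rep(l):
    s=env.get_state();print(l,s["clock"],s["position"],s["contact_force"],s["grip_width"])
env.move_l([586,-171,190],vel=120);rep("up")
env.move_l([586,-171,300],vel=250);rep("up")
y=39*np.sin(np.radians(-43))
env.move_to(tcp(y,200),QV);rep("over")
env.move_l(tcp(y,160),vel=100);env.hold(.3)
F=[]
for i in range(12): F.append(env.get_state()["contact_force"]);env.hold(1/30)
rep("low");print(tcp(y,160),np.mean(F,0),np.std(F,0));print(np.array(F)[:6])
for n in("scene","top"): cv2.imwrite(f"pics/{n}2.png",env.get_image(n)["image"])
s,t=[cv2.imread(f"pics/{n}2.png") for n in("scene","top")]
c=lambda i,x,y:cv2.resize(i[y:y+75,x:x+100],(400,300),interpolation=cv2.INTER_CUBIC)
cv2.imwrite("pics/t2.png",cv2.convertScaleAbs(np.hstack([c(s,325,155),c(t,220,150)]),alpha=1.5))
E
```

```text
up 6.05 [ 585.53 -170.99  189.09] [-0.09 -0.16 -1.64] 17.533217893352383
up 6.6417 [ 585.81 -170.97  299.34] [ 0.57 -0.85 -2.14] 17.49603997500636
over 7.8583 [626.12 143.61 290.69] [-0.09 -0.54 -1.39] 17.404249933098146
low 9.1083 [625.5  145.92 251.  ] [-0.04 -0.48 -2.08] 17.179257779690197
[np.float64(625.4987209243059), np.float64(145.9105974563524), 251] [ 0.08 -0.09 -1.3 ] [0.42 0.66 0.42]
[[ 0.34 -0.69 -1.47]
 [-0.35 -0.15 -1.94]
 [-0.48 -1.   -1.6 ]
 [ 0.56 -0.2  -0.61]
 [ 0.16  0.53 -1.18]
 [ 0.45 -0.08 -0.84]]
```

View pics/t2.png

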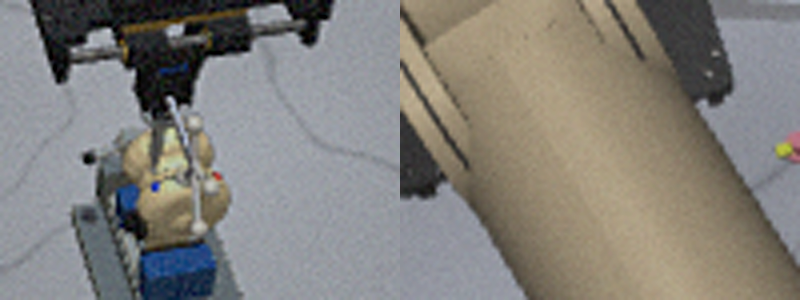

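The tip hangs just above the blue dot (tip about (155,165), dot (155,187) in the left crop), which is where it should be. Next I'll lower it onto the dot by feel.

```bash
cat >> h.py <<'E'
from rig import env
def force(n=12,dt=1/120):
    F=[]
    for _ in range(n): env.hold(dt);F.append(env.get_state()["contact_force"])
    return np.mean(F,0)
E
python3 - <<'E'
from h import *
np.set_printoptions(precision=2,suppress=True)
y=39*np.sin(np.radians(-43));z=160
env.move_l(tcp(y,148),vel=40);env.hold(.2);b=force(30);np.save("bias.npy",b);print("bias",b,env.get_state()["clock"]);z=148
while z>130:
    z-=.6;env.move_l(tcp(y,z),vel=20);f=force(10)-b;print(round(z,2),round(env.get_state()["clock"],2),f,env.get_state()["position"][2])
    if f[2]>.9 or np.linalg.norm(f)>1.6: break
f=force(30)-b;print("end",z,f,env.get_state()["position"],tcp(y,z))
E
```

```text
bias [-0.    0.02 -1.2 ] 10.1083
147.4 10.44 [-0.01 -0.01  0.05] 238.38663777606283
146.8 10.78 [0.03 0.01 0.03] 237.81259601513318
146.2 11.11 [-0.13 -0.02 -0.05] 237.19195033620457
145.6 11.44 [-0.23 -0.28 -0.16] 236.5963434438528
145.0 11.78 [-0.01 -0.23  0.35] 236.00486092429477
144.4 12.11 [ 0.09 -1.42  1.28] 235.50096653510812
end 144.40000000000003 [ 0.64 -1.8   1.59] [625.61 145.72 235.43] [np.float64(625.4987209243059), np.float64(145.9105974563524), 235.40000000000003]
```

Run:
```python
from h import *
s=[env.get_image("scene")["image"].astype(float) for _ in range(6)]
s=np.mean(s,0).astype(np.uint8);cv2.imwrite("pics/scene3.png",s)
cv2.imwrite("pics/t3.png",cv2.convertScaleAbs(cv2.resize(s[165:225,335:415],(800,600),interpolation=cv2.INTER_CUBIC),alpha=1.6))
def proj(P,n="scene"):
    c=W[n][:,:3]@P+W[n][:,3];return np.array([K[n][1]+K[n][0]*c[0]/c[2],K[n][2]+K[n][0]*c[1]/c[2]])
p=env.get_state()["position"]
for dz in(-91,-33,0): u=proj(p+[0,0,dz]);print(dz,u,(u-[335,165])*10)
print(env.get_state()["clock"],force(30)-np.load("bias.npy"))
```

```text
-91 [362.59018413 200.03874012] [275.90184128 350.38740123]
-33 [364.30298919 186.83105365] [293.02989186 218.31053653]
0 [365.33250226 178.89233008] [303.32502259 138.92330082]
12.6583 [ 0.89729379 -2.37735333  1.73647052]
```

View pics/t3.png

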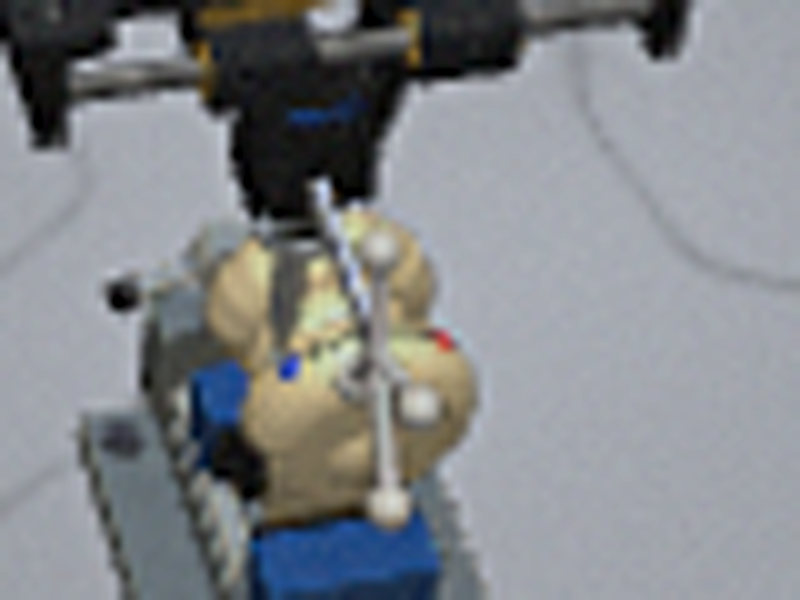

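The ball is on the bone at about 145 mm. That is about 5 mm higher than the two-view estimate, which the 2 mm calibration and the ±8 mm bone height allow. The push is about 3 N, and the ball is visible at the blue dot. Next is the stroke under force control.

```bash
cat > stroke.py <<'E'
from h import *
np.set_printoptions(precision=2,suppress=True)
b=np.load("bias.npy");ZC=144.4-39*np.cos(np.radians(43));R=39.;I=0;T=3.2;log=[]
step=np.degrees(1/39)
path=[-44.,-45.,-45.]+list(np.arange(-45+step,40.5,step))
for k,th in enumerate(path):
    a=np.radians(th);env.move_l(tcp(R*np.sin(a),ZC+R*np.cos(a)),vel=20)
    f=force(10)-b;fn=np.r_[np.sin(a)*UY,np.cos(a)]@f
    e=np.clip(fn-T,-3,3);I=np.clip(I+.03*e,-.12,.12);R+=np.clip(.08*e+I,-.3,.3)
    if k%2==0 or not 1.5<fn<6: print(f"{env.get_state()['clock']:.2f} th{th:.1f} y{R*np.sin(a):.1f} R{R:.2f} fn{fn:.2f} |f|{np.linalg.norm(f):.2f} t{UY@f[:2]:.1f} x{UX@f[:2]:.2f} I{I:.3f}")
    if np.linalg.norm(f)>7.5: R+=.2
np.save("end.npy",[th,R,ZC])
E
python3 stroke.py
```

```text
13.24 th-44.0 y-27.1 R39.01 fn3.31 |f|3.34 t-2.5 x-0.28 I0.003
13.91 th-45.0 y-27.6 R39.03 fn2.97 |f|2.98 t-2.3 x-0.12 I0.005
14.57 th-42.1 y-26.2 R39.10 fn3.36 |f|3.50 t-2.0 x-0.94 I0.018
15.24 th-39.1 y-24.7 R39.17 fn3.16 |f|3.20 t-1.8 x-0.45 I0.025
15.91 th-36.2 y-23.1 R39.06 fn2.84 |f|3.02 t-1.1 x-0.67 I-0.011
16.57 th-33.2 y-21.4 R38.95 fn3.03 |f|3.06 t-1.5 x-0.36 I-0.031
17.24 th-30.3 y-19.6 R38.92 fn3.41 |f|3.42 t-1.7 x-0.21 I-0.024
17.91 th-27.4 y-17.9 R38.89 fn3.19 |f|3.31 t-1.0 x-0.70 I-0.020
18.57 th-24.4 y-16.1 R38.84 fn3.49 |f|3.54 t-1.3 x-0.57 I-0.021
19.24 th-21.5 y-14.2 R38.83 fn3.63 |f|3.69 t-1.2 x-0.61 I-0.010
19.91 th-18.6 y-12.4 R38.85 fn3.28 |f|3.30 t-1.0 x-0.33 I-0.001
20.57 th-15.6 y-10.4 R38.77 fn3.09 |f|3.17 t-0.1 x-0.13 I-0.018
21.24 th-12.7 y-8.5 R38.70 fn3.03 |f|3.06 t-0.5 x-0.41 I-0.026
21.91 th-9.7 y-6.5 R38.67 fn3.24 |f|3.26 t-0.2 x0.03 I-0.022
22.57 th-6.8 y-4.6 R38.59 fn2.86 |f|2.94 t0.2 x-0.36 I-0.032
23.24 th-3.9 y-2.6 R38.55 fn3.34 |f|3.35 t-0.1 x-0.16 I-0.026
23.91 th-0.9 y-0.6 R38.56 fn3.59 |f|3.59 t0.1 x-0.07 I-0.009
24.57 th2.0 y1.4 R38.55 fn3.28 |f|3.33 t0.6 x-0.12 I-0.007
25.24 th5.0 y3.3 R38.49 fn3.03 |f|3.07 t0.7 x-0.23 I-0.018
25.91 th7.9 y5.3 R38.42 fn3.16 |f|3.18 t0.8 x-0.06 I-0.025
26.57 th10.8 y7.2 R38.38 fn3.10 |f|3.16 t1.0 x-0.33 I-0.024
27.24 th13.8 y9.1 R38.27 fn3.00 |f|3.09 t1.4 x0.20 I-0.039
27.91 th16.7 y11.0 R38.28 fn3.69 |f|3.71 t1.5 x-0.11 I-0.017
28.57 th19.6 y12.9 R38.32 fn3.41 |f|3.43 t1.5 x0.02 I0.001
29.24 th22.6 y14.7 R38.27 fn3.06 |f|3.16 t1.9 x0.19 I-0.012
29.91 th25.5 y16.5 R38.20 fn3.20 |f|3.26 t1.8 x0.37 I-0.020
30.57 th28.5 y18.2 R38.12 fn3.09 |f|3.14 t1.8 x0.41 I-0.030
31.24 th31.4 y19.9 R38.12 fn3.21 |f|3.26 t2.1 x0.08 I-0.017
31.91 th34.3 y21.5 R38.11 fn3.32 |f|3.39 t2.4 x0.10 I-0.011
32.58 th37.3 y23.1 R38.08 fn3.23 |f|3.25 t2.3 x-0.00 I-0.013
33.24 th40.2 y24.6 R38.08 fn3.32 |f|3.39 t2.6 x0.41 I-0.008
```

Force held at about 3.2 N over the whole arc. I'll go the last bit to the red dot, dwell, look, and then lift off along the normal.

Run:
```python
from h import *
np.set_printoptions(precision=2,suppress=True)
b=np.load("bias.npy");th,R,ZC=np.load("end.npy")
for th in(41.2,42.2):
    a=np.radians(th);env.move_l(tcp(R*np.sin(a),ZC+R*np.cos(a)),vel=20)
print(force(25)-b,env.get_state()["clock"])
s=np.mean([env.get_image("scene")["image"].astype(float) for _ in range(4)],0).astype(np.uint8)
cv2.imwrite("pics/t4.png",cv2.convertScaleAbs(cv2.resize(s[165:225,335:415],(640,480),interpolation=cv2.INTER_CUBIC),alpha=1.6))
R+=15;env.move_l(tcp(R*np.sin(a),ZC+R*np.cos(a)),vel=40)
env.move_l(tcp(R*np.sin(a),205),vel=120);env.hold(.2)
print(force(20)-b,env.get_state()["clock"],env.get_state()["grip_width"])
```

```text
[-0.62  2.3   2.05] 33.95
[0.13 0.15 0.07] 35.6083 17.873523176819994
```

View pics/t4.png

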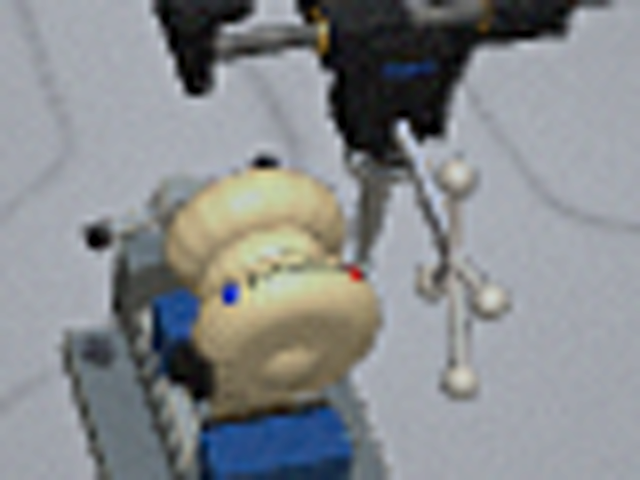

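The tip sits on the red dot ((355,270) in the crop), and the force fell back to zero after the lift. Now I'll return the pointer.

Run:
```python
from h import *
np.set_printoptions(precision=2,suppress=True)
p=env.get_state()["position"];env.move_l([p[0],p[1],305],vel=150)
env.move_to([586,-171,300],QP);env.move_l([586,-171,175],vel=150);env.hold(.3)
b=force(20);print(b,env.get_state()["clock"],env.get_state()["position"])
for z in(150,135,120,108,103,100,98.6,97.8,97.2):
    env.move_l([586,-171,z],vel=60 if z>105 else 20);f=force(12)-b;print(z,f,env.get_state()["position"])
    if np.linalg.norm(f)>5: break
print(env.get_state()["clock"])
s=np.mean([env.get_image("scene")["image"].astype(float) for _ in range(4)],0).astype(np.uint8)
cv2.imwrite("pics/t5.png",cv2.convertScaleAbs(cv2.resize(s[165:225,220:300],(640,480),interpolation=cv2.INTER_CUBIC),alpha=1.6))
```

```text
[-0.03  0.13 -1.09] 38.7167 [ 586.02 -171.02  175.11]
150 [ 0.03 -0.01  0.01] [ 586.23 -170.98  150.31]
135 [ 0.11 -0.21 -0.12] [ 586.09 -170.98  135.09]
120 [0.12 0.05 0.1 ] [ 586.09 -170.92  120.08]
108 [ 0.05 -0.2  -0.16] [ 586.06 -170.95  108.03]
103 [ 0.14  0.   -0.28] [ 586.05 -171.01  103.07]
100 [ 0.4  -0.05 -0.32] [ 585.98 -171.     99.98]
98.6 [ 0.29 -0.41 -0.  ] [ 585.99 -170.98   98.59]
97.8 [-0.36  0.05  2.23] [ 586.16 -171.01   97.98]
97.2 [-2.93  0.42  8.38] [ 586.18 -171.02   97.95]
42.7833
```

View pics/t5.png

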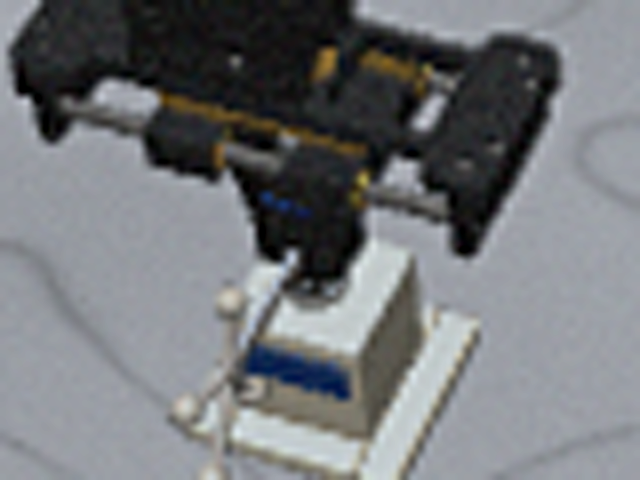

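The collar is seated: contact came at z = 98, the pick-up height. I'll ease off, release, back straight up and check.

Run:
```python
from h import *
np.set_printoptions(precision=2,suppress=True)
env.move_l([586,-171,98],vel=20);env.hold(.2);env.release();env.hold(.3);print(env.get_state()["grip_width"],env.get_state()["contact_force"])
env.move_l([586,-171,200],vel=80);env.move_l([586,-171,260],vel=150)
env.move_to([300,-500,260],q(165.3)) if env.ik([300,-500,260],q(165.3)) is not None else None
env.hold(.5);print(env.get_state()["clock"],env.get_state()["position"])
S,T=[np.mean([env.get_image(n)["image"].astype(float) for _ in range(4)],0).astype(np.uint8) for n in("scene","top")]
c=lambda i,x,y:cv2.resize(i[y:y+75,x:x+100],(400,300),interpolation=cv2.INTER_CUBIC)
o=np.hstack([c(S,210,155),c(T,340,150)]);o=np.vstack([o,np.hstack([cv2.resize(S,(400,250)),cv2.resize(T,(400,250))])])
cv2.imwrite("pics/t6.png",cv2.convertScaleAbs(o,alpha=1.5))
```

```text
87.01204929109288 [-0.95 -0.04  0.33]
49.1083 [ 300.07 -499.92  259.98]
```

View pics/t6.png

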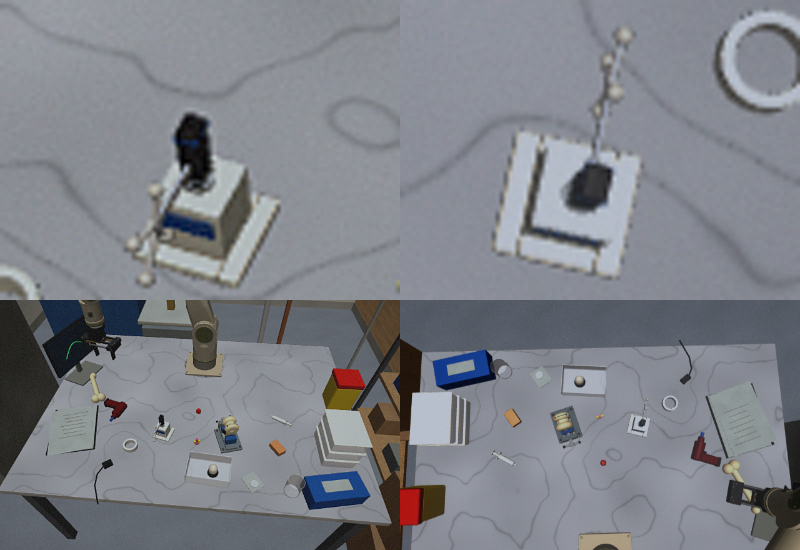

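The pointer stands upright with its collar flush, the same as at the start. Everything else is where it was and the arm is clear.

Run:
```python
from h import *
print(force(10));env.close_job()
```

```text
[0.16415097 0.07469995 0.27516156]
the job is handed in; nothing more can be done
```

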